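# Find the radius leaf that fits the forming bar

## Task

Find by touch which of the three hollow radius leaves fits the round nose of the bar on the green pad: too tight a leaf perches high on the nose, too wide a one stops on the shoulders and slops from side to side, only the right one goes fully home, crown on the nose, with next to no play. Press the right leaf home on the nose with a gentle 6 to 10 N for a second, square across the bar and on its middle part, and let go so that it stays seated there upright; stand the other two leaves upright on the grey mat. Never load a bar with more than 30 N, and leave the other things on the table where they are.

Things in the scene. Friction and masses are not known exactly. Their poses are not given: they have to be found in the camera images.
- leaf_small_grip (a point): blue leaf for a nose of 17 mm radius (hollow 17.8 mm): an arch standing on two tips, 18 mm thick (y), wall 10 mm, about 90 g; on it a 22 x 22 mm handle, free for 41 mm, white band near its top. This point: middle of the handle, 30 mm above the crown of the hollow, 43.5 mm above the tips. x across the hollow, y along it, z up
- leaf_small_crown (a point): crown (deepest point) of that leaf's hollow, on the inside, midway along it; 13.5 mm above the tips, which are 35 mm apart along x; same axes
- leaf_small: that same leaf; origin midway between its tips, at their level; same axes
- leaf_medium_grip (a point): orange leaf for a nose of 22 mm radius (hollow 22.8 mm): an arch standing on two tips, 18 mm thick (y), wall 10 mm, about 90 g; on it a 22 x 22 mm handle, free for 41 mm, white band near its top. This point: middle of the handle, 30 mm above the crown of the hollow, 46.9 mm above the tips. x across the hollow, y along it, z up
- leaf_medium_crown (a point): crown (deepest point) of that leaf's hollow, on the inside, midway along it; 16.9 mm above the tips, which are 45 mm apart along x; same axes
- leaf_medium: that same leaf; origin midway between its tips, at their level; same axes
- leaf_large_grip (a point): green leaf for a nose of 27 mm radius (hollow 27.8 mm): an arch standing on two tips, 18 mm thick (y), wall 10 mm, about 90 g; on it a 22 x 22 mm handle, free for 41 mm, white band near its top. This point: middle of the handle, 30 mm above the crown of the hollow, 50.4 mm above the tips. x across the hollow, y along it, z up
- leaf_large_crown (a point): crown (deepest point) of that leaf's hollow, on the inside, midway along it; 20.4 mm above the tips, which are 55 mm apart along x; same axes
- leaf_large: that same leaf; origin midway between its tips, at their level; same axes
- nose (a point): middle of the nose line (highest line of the round nose) of the bar that stands on the green pad, 100 mm above the table; y along the nose (60 mm long), x across, z up. The nose radius is 17, 22 or 27 mm: not known which
- bar_1: fixed wooden bar: round nose 60 mm long (along y) and 96 mm high on a block 84 mm wide (x), on a dark foot 90 x 80 x 18 mm. Nose radii 17, 22, 27 mm, one each, not known which; flat shoulders beside the nose lie 1 mm below the tips of a leaf that fits. One bar stands on the green pad, two are spares on a rack beyond. Origin: centre of its underside
- bar_2: fixed wooden bar: round nose 60 mm long (along y) and 96 mm high on a block 84 mm wide (x), on a dark foot 90 x 80 x 18 mm. Nose radii 17, 22, 27 mm, one each, not known which; flat shoulders beside the nose lie 1 mm below the tips of a leaf that fits. One bar stands on the green pad, two are spares on a rack beyond. Origin: centre of its underside
- bar_3: fixed wooden bar: round nose 60 mm long (along y) and 96 mm high on a block 84 mm wide (x), on a dark foot 90 x 80 x 18 mm. Nose radii 17, 22, 27 mm, one each, not known which; flat shoulders beside the nose lie 1 mm below the tips of a leaf that fits. One bar stands on the green pad, two are spares on a rack beyond. Origin: centre of its underside
- pad: green round pad, 136 mm across, 4 mm thick, fixed; the bar to be gauged stands at its centre. Origin: centre of its underside
- mat: grey felt mat, 190 (x) x 290 (y) x 3 mm, fixed, on which the leaves stand; origin: centre of its underside
- convex_leaf: red convex leaf, disc of 20 mm radius with a tongue, 8 mm thick, lying flat on the mat; not part of the job; origin: centre of its underside
- jar_green: green paint jar, 72 mm wide, 110 mm tall; not part of the job; origin: centre of its underside
- jar_blue: blue paint jar, 68 mm wide, 100 mm tall; not part of the job; origin: centre of its underside
- bottle_yellow: yellow paint bottle, 64 mm wide, 130 mm tall; not part of the job; origin: centre of its underside
- plate: white palette dish, 130 mm wide; not part of the job; origin: centre of its underside
- brush: paint brush, 200 mm long, lying along its x; not part of the job
- fan: folded fan, 230 x 22 x 24 mm; not part of the job; origin: centre of its underside
Things that resemble listed ones, but are neither listed nor needed, are in the scene too. Leave any orange or pink look-alike of the bar_3 alone.

How it is judged:
By the outcome, as a careful person would: the job done as asked, in the order asked, and still so for the second after the job is handed in, with the robot touching nothing.
It also fails if it takes over 72 s, if anything falls off the work surface, if the arm or the gripper's body presses on something with over 40 N, if the wrist force passes 120 N, or if a joint passes its speed limit or range.

## Robot

A 7-joint arm with a two-finger parallel gripper is mounted at the origin on the work surface. World frame = base frame: x ahead of the robot, y to its left, z up, the work surface at z = 0. Lengths are in m, angles in rad, forces in N, time in s.
With the tool pointing down it reaches from about 0.4 to 0.85 m from the base axis. Payload 10.4 kg.
Tool frame: the origin (TCP) lies at the very end of the fingers, on their centre line; the grasp point (between the pads) lies 19 mm behind it; z points along the fingers, y is the line along which they close (so a half turn about z gives the same grasp; the last joint's range is limited). The gripper opens to 87 mm and grips with 3 to 60 N. Pads are 19 mm wide; open, the fingers measure 117 mm over their backs; the gripper's body (75 mm by 190 mm) begins 51 mm behind the grasp point.
Start: joints at [1.238, 0.332, -0.065, 1.46, 0.022, 1.35, -0.088], TCP at [0.191, -0.595, 0.223] pointing down, gripper open.
Joint ranges: [-2.6, 2.6], [-0.5, 2.12], [-1.47, 1.34], [0.16, 2.42], [-1.27, 4.41], [0.06, 2.06], [-2.6, 2.6]. Speed limits (rad/s): [2.22, 2.22, 2.79, 2.79, 3.14, 3.14, 3.14].

## Interface

Orientations are given as a unit quaternion [w, x, y, z].
In Python, from bench import state, optics, job gives the robot as it stands. The module is installed in compiled form; this text tells all that it offers.
- The arm moves only by the tool play_rows, never from a script. Its argument "plan" is a list of rows, each a list of 3 entries, a list of its own where there are three numbers: the opening, from -1 (shut) to 1 (fully open), then the shift along the tool's x, y, z in m, then the turn, a rotation vector about the tool's x, y, z in degrees. A call has 1 to 10 rows; each row is the pose to reach, as a shift and turn from the pose commanded when the call began, along the tool's axes at that moment; what a row does not reach only later rows make up. A row lasts 1/12 s, in which the tool goes at most 41.7 mm and 7.16 degrees, less where a joint would pass 70% of its speed; a pose out of reach is approached as far as the arm can. A call with a gripper value outside its range is refused whole. The fingers move at their own pace and stop on an object; the grip force is fixed at half the most. Time passes only in rows, so rows that repeat a pose let the fingers close. It gives the time, the measured TCP pose, the force, the opening and the grip force at its end, in the units of the state.
- state(): the state, without advancing time (a new reading comes with each control period).
- optics.grab_frame(name): name is "scene" or "top" or "wrist"; returns a dict with "img" (400x640x3 uint8, blue, green, red), "mtx" (3x3 intrinsics, pixels), "R" (3x3) and "t" (3): a world point X has camera coordinates R X + t; the wrist camera has in their place "tool_from_camera" (4x4, takes a point from camera to tool coordinates, whose origin is the TCP and whose axes are the flange's). Camera axes: x right, y down, z forward; pixel columns grow to the right and rows downward; lengths in m; the calibration is good to about 2 mm. A picture is of the moment at which its call begins: read the wrist's pose just before it. There is no depth.
- job.sign_off(): hands the job in; it is judged then, once.
Trained networks look in a picture, given as the dict that the camera call returned (one of the last four; its "shot" number tells which), for a name from the list of things; names that differ only in an ending like _2 or _b are one class to them, and where a whole thing is asked for, a point or a joint stands for the part that bears it (a point fixed in the world has none). Each returns a list of dicts, best first, with "score" (0 to 1); they miss things now and then, are a little off and sometimes report something else, mostly with a low value. They report only what shows in the picture. A call takes as long as a camera call. They do not tell look-alikes from the thing itself.
- optics.recognise(picture, label): "location" ([x, y, z] in m, in world coordinates, good to about 4 mm: the middle of the surface that is visible of it).
The state is a dict: "time": time; "joint_positions": joint angles; "joint_velocities": joint speeds; "joint_efforts": joint torques, N m; "tcp_pos": TCP position; "orientation": TCP orientation; "contact_force": force on the tool from outside, world axes, zero at the start; "ft_torque": the same for the moment, N m; "opening": finger opening in m; "finger_force": force on a finger pad.
Only numpy, scipy, OpenCV 4.12 (cv2) and the standard library are available. Lean on these libraries where they do the work, as an engineer would, in place of code of your own. Each camera call takes 0.05 s, during which the arm holds its last target. There are 200 camera calls.

## Working session

There is one attempt and no reset: what is moved stays moved. The work goes in short steps, Python scripts to look and compute and a tool call to move; the robot and the scene stay as the last step left them, time stands still between calls to the robot, and variables do not carry over. Pictures are saved under pics/ and viewed, at most 10 in all, crops included, and the job is handed in when it is done.

Besides the shell and the picture viewer there is one more tool, called after "Request:" in YAML: its name, and indented under it one key for each argument. play_rows: Moves the arm, as the interface text tells. Its arguments: {"type":"object","properties":{"plan":{"type":"array"}},"required":["plan"]}

```bash
mkdir -p pics; cat > h.py <<'E'
import numpy as np, cv2
from bench import state, optics, job
def proj(f,X):
    p=f["mtx"]@(f["R"]@np.array(X,float)+f["t"]); return p[:2]/p[2]
def ray(f,u,v,z):
    d=f["R"].T@np.linalg.inv(f["mtx"])@np.array([u,v,1.]); c=-f["R"].T@f["t"]
    return c+d*(z-c[2])/d[2]
E
python3 - <<'E'
from h import *
s=state(); print({k:np.round(v,3).tolist() for k,v in s.items()})
for c in("scene","top"):
    f=optics.grab_frame(c); cv2.imwrite(f"pics/{c}0.png",f["img"])
    print(c,"cam",np.round(-f["R"].T@f["t"],3))
    for n in("leaf_small","leaf_medium","leaf_large","leaf_small_grip","leaf_medium_grip","leaf_large_grip","nose","bar_1","pad","mat","convex_leaf"):
        for r in optics.recognise(f,n)[:4]:
            print(n,round(r["score"],2),np.round(r["location"],3),proj(f,r["location"]).round())
E
```

```text
{'time': 0.0, 'joint_positions': [1.238, 0.333, -0.065, 1.461, 0.022, 1.35, -0.089], 'joint_velocities': [-0.0, 0.001, -0.002, 0.0, 0.001, -0.001, -0.0], 'joint_efforts': [-0.001, -62.325, 0.024, -38.989, -0.061, 0.04, 0.0], 'tcp_pos': [0.19, -0.595, 0.222], 'orientation': [-0.001, 0.988, 0.154, -0.0], 'contact_force': [-0.74, -0.785, 0.492], 'ft_torque': [-0.014, -0.007, 0.019], 'finger_force': 0.0, 'opening': 0.087}
scene cam [0.974 0.982 1.193]
leaf_small 0.71 [0.441 0.13  0.038] [351. 235.]
leaf_medium 0.52 [0.445 0.306 0.037] [382. 278.]
leaf_large 0.53 [0.437 0.212 0.033] [367. 255.]
leaf_small_grip 0.45 [0.438 0.125 0.035] [351. 234.]
leaf_medium_grip 0.79 [0.445 0.304 0.039] [382. 277.]
leaf_medium_grip 0.26 [0.594 0.484 0.082] [371. 345.]
leaf_large_grip 0.64 [0.436 0.213 0.032] [367. 255.]
nose 0.81 [ 0.557 -0.127  0.01 ] [280. 201.]
nose 0.27 [0.439 0.127 0.04 ] [351. 234.]
bar_1 0.84 [ 0.703 -0.061  0.067] [243. 218.]
bar_1 0.8 [ 0.19  -0.301  0.056] [351. 127.]
bar_1 0.78 [ 0.719 -0.182  0.081] [223. 191.]
bar_1 0.71 [ 0.553 -0.141  0.062] [278. 186.]
pad 0.64 [ 0.559 -0.128  0.007] [279. 202.]
mat 0.66 [0.478 0.226 0.   ] [357. 271.]
convex_leaf 0.7 [0.534 0.219 0.012] [338. 274.]
top cam [0.139 0.008 1.771]
leaf_medium 0.43 [0.431 0.294 0.041] [250. 207.]
leaf_large 0.63 [0.432 0.207 0.032] [273. 207.]
leaf_small_grip 0.62 [0.421 0.119 0.058] [296. 209.]
nose 0.87 [ 0.535 -0.161  0.001] [369. 181.]
bar_1 0.92 [ 0.531 -0.158  0.081] [370. 178.]
bar_1 0.82 [ 0.687 -0.093  0.076] [351. 138.]
bar_1 0.81 [ 0.7   -0.211  0.09 ] [383. 133.]
bar_1 0.67 [ 0.69  -0.373  0.079] [425. 136.]
pad 0.78 [ 0.531 -0.166  0.006] [370. 182.]
mat 0.67 [0.472 0.193 0.003] [278. 198.]
mat 0.19 [0.426 0.296 0.038] [249. 209.]
```

View pics/scene0.png

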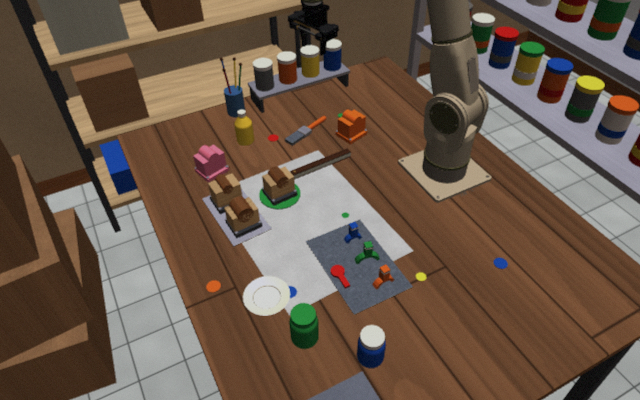

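View pics/top0.png

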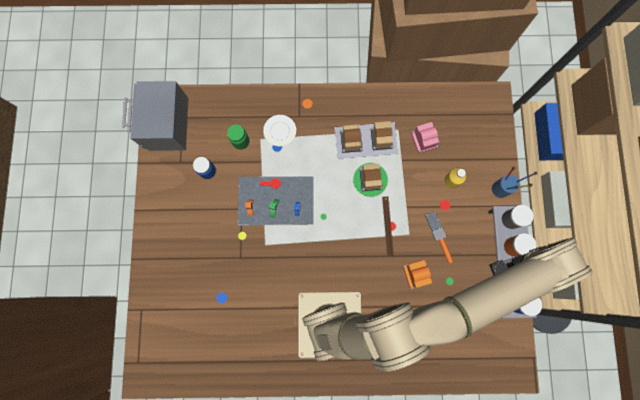

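```bash
cat >> h.py <<'E'
from scipy.spatial.transform import Rotation as Rn
def Rtool(s): w,x,y,z=s["orientation"]; return Rn.from_quat([x,y,z,w])
def go(target,yaw=None,s=None):
    """shift (tool axes, m) and turn about tool z (deg) to a world TCP and tool-x heading (deg)"""
    s=s or state(); R=Rtool(s); d=R.inv().apply(np.array(target)-s["tcp_pos"])
    out=[np.round(d,4).tolist()]
    if yaw is not None:
        c,n=np.cos(np.radians(yaw)),np.sin(np.radians(yaw))
        T=Rn.from_matrix(np.array([[c,n,0],[n,-c,0],[0,0,-1.]]))
        out.append(np.round((R.inv()*T).as_rotvec(degrees=True),2).tolist())
    return out
def wrist():
    s=state(); f=optics.grab_frame("wrist"); R=Rtool(s).as_matrix(); M=np.array(f["tool_from_camera"])
    Rw=R@M[:3,:3]; c=np.array(s["tcp_pos"])+R@M[:3,3]
    f["R"]=Rw.T; f["t"]=-Rw.T@c; return f,s
E
python3 - <<'E'
from h import *
fs={c:optics.grab_frame(c) for c in("scene","top")}
M={}
for c,f in fs.items():
    h=cv2.cvtColor(f["img"],cv2.COLOR_BGR2HSV)
    for n,X in dict(blue=(.44,.125,.035),green=(.436,.21,.035),orange=(.44,.3,.035),pad=(.545,-.145,.004)).items():
        lo,hi={"blue":(105,130),"green":(50,75),"orange":(3,15),"pad":(50,75)}[n]
        m=cv2.inRange(h,(lo,120,40),(hi,255,255)); u,v=proj(f,X).astype(int); k=np.zeros_like(m); cv2.circle(k,(u,v),22 if n!="pad" else 35,255,-1)
        ys,xs=np.nonzero(m&k); p=(xs.mean(),ys.mean()); print(c,n,len(xs),np.round(p),ray(f,*p,.03 if n!="pad" else .004).round(3))
f,s=wrist(); print(np.round(f["tool_from_camera"],3).tolist(),f["mtx"][0])
print(go((.50,-.145,.33),0))
E
```

```text
scene blue 173 [352. 233.] [0.43  0.118 0.03 ]
scene green 201 [367. 253.] [0.432 0.204 0.03 ]
scene orange 270 [385. 275.] [0.427 0.295 0.03 ]
scene pad 315 [280. 200.] [ 0.554 -0.136  0.004]
top blue 63 [297. 208.] [0.427 0.118 0.03 ]
top green 74 [273. 208.] [0.431 0.208 0.03 ]
top orange 90 [249. 207.] [0.434 0.299 0.03 ]
top pad 293 [369. 183.] [ 0.526 -0.163  0.004]
[[-0.001, -0.965, -0.261, 0.072], [1.0, -0.001, -0.0, -0.001], [0.0, -0.261, 0.965, -0.163], [0.0, 0.0, 0.0, 1.0]] [306.67641316   0.         318.5655009 ]
[[0.432, -0.3345, -0.1074], [0.01, -0.0, 17.75]]
```

Request:
play_rows:
  plan:
    - [1,[0.0432,-0.0335,-0.0107],[0,0,6]]
    - [1,[0.0864,-0.067,-0.0215],[0,0,12]]
    - [1,[0.432,-0.3345,-0.1],[0,0,17.75]]
    - [1,[0.432,-0.3345,-0.1],[0,0,17.75]]
    - [1,[0.432,-0.3345,-0.1],[0,0,17.75]]
    - [1,[0.432,-0.3345,-0.1],[0,0,17.75]]
    - [1,[0.432,-0.3345,-0.1],[0,0,17.75]]
    - [1,[0.432,-0.3345,-0.1],[0,0,17.75]]
    - [1,[0.432,-0.3345,-0.1],[0,0,17.75]]
    - [1,[0.432,-0.3345,-0.1],[0,0,17.75]]

```text
time: 2.18
tcp_pos: [0.4234, -0.2557, 0.2986]
orientation: [0.0, 1.0, -0.0, 0.0]
contact_force: [1.0, -0.7, -0.5]
opening: 0.0868
finger_force: 0.0
```

Request:
play_rows:
  plan:
    - [1,[0.12,-0.09,0],[0,0,0]]
    - [1,[0.12,-0.09,0],[0,0,0]]
    - [1,[0.12,-0.09,0],[0,0,0]]
    - [1,[0.12,-0.09,0],[0,0,0]]
    - [1,[0.12,-0.09,0],[0,0,0]]
    - [1,[0.12,-0.09,0],[0,0,0]]
    - [1,[0.12,-0.09,0],[0,0,0]]

```text
time: 2.77
tcp_pos: [0.5423, -0.1682, 0.2978]
orientation: [0.0, 1.0, -0.0, -0.0]
contact_force: [-0.6, -0.2, -0.3]
opening: 0.087
finger_force: 0.0
```

```bash
python3 - <<'E'
from h import *
f,s=wrist(); cv2.imwrite("pics/w1.png",f["img"])
import pickle; pickle.dump({k:f[k] for k in("img","mtx","R","t")},open("w1.pkl","wb"))
for n in("nose","bar_1","pad"):
    for r in optics.recognise(f,n)[:3]: print(n,round(r["score"],2),np.round(r["location"],3),proj(f,r["location"]).round())
E
```

```text
nose 0.75 [ 0.557 -0.163  0.007] [316. 155.]
nose 0.21 [ 0.405 -0.389  0.013] [459. 251.]
bar_1 0.86 [ 0.685 -0.1    0.082] [259.  50.]
bar_1 0.74 [ 0.689 -0.363  0.083] [493.  45.]
bar_1 0.69 [ 0.55  -0.168  0.082] [319. 168.]
pad 0.6 [ 0.56  -0.164  0.005] [317. 153.]
```

View pics/w1.png

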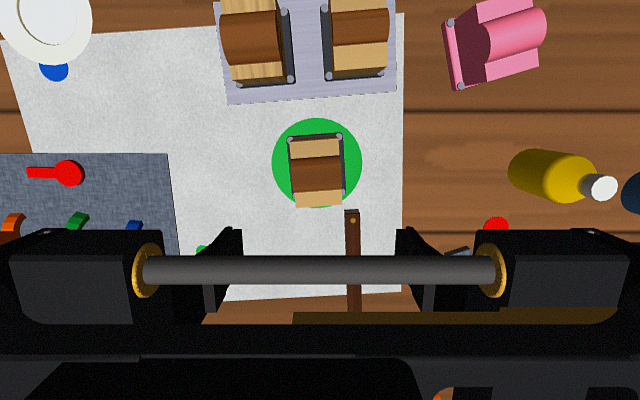

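```bash
python3 - <<'E'
from h import *
im=cv2.imread("pics/w1.png")[110:215,260:375]
cv2.imwrite("pics/w1c.png",cv2.resize(im,None,fx=5,fy=5,interpolation=cv2.INTER_CUBIC))
E
```

```text
(no output)
```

View pics/w1c.png

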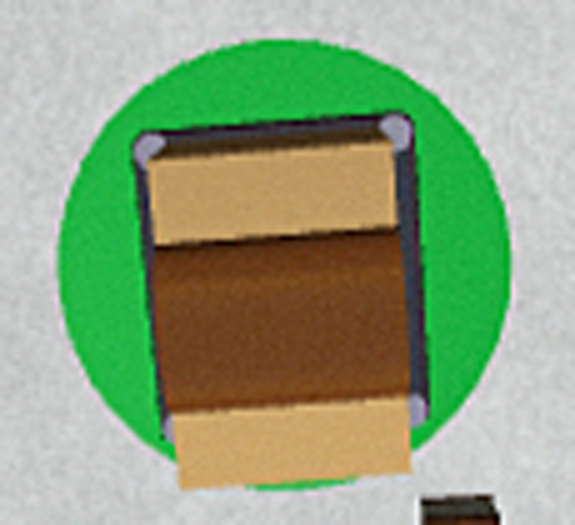

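```bash
cat > fit.py <<'E'
from h import *
import pickle
from scipy.optimize import least_squares
f=pickle.load(open("w1.pkl","rb"))
o=np.array([[150,158],[394,143],[179,490],[411,470],[155,244],[402,229],[163,413],[411,399]])/5+[260,110]
cam=-f["R"].T@f["t"]
for r,h in((17,13.5),(22,16.9),(27,20.4)):
    z=(99-h)/1e3; w=np.sqrt(r**2-(r-h-1)**2)/1e3
    def pts(p):
        x,y,a=p[:3]; c,s=np.cos(a),np.sin(a)
        # near silhouette: tangent point toward camera or shoulder edge
        L=[( .042,.03,z),(.042,-.03,z),(-.042,.03,z),(-.042,-.03,z),(w,.03,z),(w,-.03,z)]
        b=np.arctan2(cam[2]-.1,(cam[0]-x)); t=b+np.pi/2; q=r/1e3
        n=(q*np.cos(t),.1-q+q*np.sin(t))
        if n[1]<z: n=(-w,z)
        L+=[(n[0],.03,n[1]),(n[0],-.03,n[1])]
        return np.array([proj(f,(x+c*X-s*Y,y+s*X+c*Y,Z)) for X,Y,Z in L])
    g=least_squares(lambda p:(pts(p)-o).ravel(),[.55,-.16,.06])
    print(r,g.x.round(4),np.degrees(g.x[2]).round(1),g.cost.round(2),(pts(g.x)-o).round(1).tolist())
E
python3 fit.py
python3 - <<'E'
from h import *
print(go((.40,.21,.27),0))
E
```

```text
17 [ 0.543  -0.1643  0.0634] 3.6 27.74 [[-0.5, -0.1], [0.4, -0.4], [-0.4, 0.0], [0.1, 1.1], [0.3, 3.5], [-0.2, 3.3], [1.0, -3.7], [-0.7, -3.9]]
22 [ 0.5422 -0.1642  0.0628] 3.6 2.53 [[-0.2, 0.3], [0.2, 0.0], [-0.2, -0.2], [-0.1, 0.9], [0.2, -0.2], [-0.6, -0.4], [1.6, -0.1], [-0.8, -0.3]]
27 [ 0.5415 -0.1642  0.0623] 3.6 30.42 [[0.0, 0.7], [0.0, 0.5], [-0.1, -0.4], [-0.4, 0.7], [0.1, -3.9], [-1.0, -4.0], [2.1, 3.4], [-0.9, 3.3]]
[[-0.1428, -0.3784, 0.0278], [0.04, -0.02, -0.11]]
```

Request:
play_rows:
  plan:
    - [1,[-0.022,-0.076,0.01],[0,0,0]]
    - [1,[-0.112,-0.38,0.05],[0,0,0]]
    - [1,[-0.112,-0.38,0.05],[0,0,0]]
    - [1,[-0.112,-0.38,0.05],[0,0,0]]
    - [1,[-0.112,-0.38,0.05],[0,0,0]]
    - [1,[-0.112,-0.38,0.05],[0,0,0]]
    - [1,[-0.112,-0.38,0.05],[0,0,0]]
    - [1,[-0.112,-0.38,0.05],[0,0,0]]
    - [1,[-0.112,-0.38,0.05],[0,0,0]]
    - [1,[-0.112,-0.38,0.05],[0,0,0]]

```text
time: 3.8
tcp_pos: [0.4286, 0.216, 0.248]
orientation: [-0.0, 1.0, 0.001, 0.001]
contact_force: [-0.3, -0.7, -0.1]
opening: 0.0871
finger_force: 0.0
```

Request:
play_rows:
  plan:
    - [0,[0,0,0],[0,0,0]]
    - [0,[0,0,0],[0,0,0]]
    - [0,[0,0,0],[0,0,0]]
    - [0,[0,0,0],[0,0,0]]

```text
time: 4.13
tcp_pos: [0.4313, 0.2109, 0.248]
orientation: [0.0, 1.0, -0.001, 0.0]
contact_force: [0.5, 0.7, 0.3]
opening: 0.0681
finger_force: 0.0
```

```bash
python3 - <<'E'
from h import *
f,s=wrist(); cv2.imwrite("pics/w2.png",f["img"]); print(s["tcp_pos"],s["opening"],s["time"])
import pickle; pickle.dump({k:f[k] for k in("img","mtx","R","t")},open("w2.pkl","wb"))
for n in("leaf_small","leaf_medium","leaf_large","leaf_small_grip","leaf_medium_grip","leaf_large_grip","leaf_medium_crown"):
    for r in optics.recognise(f,n)[:2]: print(n,round(r["score"],2),np.round(r["location"],3),proj(f,r["location"]).round())
X=proj(f,(.43,.295,.05)).astype(int); print(X)
im=f["img"][max(0,X[1]-60):X[1]+60,max(0,X[0]-80):X[0]+80]; print(max(0,X[0]-80),max(0,X[1]-60))
cv2.imwrite("pics/w2c.png",cv2.resize(im,None,fx=5,fy=5,interpolation=cv2.INTER_CUBIC))
E
```

```text
[0.43134543 0.2109217  0.24797738] 0.06809275073022848 4.1333
leaf_small 0.73 [0.434 0.123 0.053] [394. 175.]
leaf_medium 0.27 [0.531 0.215 0.012] [316.  92.]
leaf_large 0.68 [0.439 0.208 0.048] [322. 170.]
leaf_large 0.16 [ 0.536 -0.137  0.028] [615.  85.]
leaf_small_grip 0.74 [0.442 0.205 0.045] [324. 168.]
leaf_small_grip 0.73 [0.436 0.121 0.051] [395. 173.]
leaf_medium_grip 0.65 [0.444 0.299 0.047] [246. 167.]
leaf_large_grip 0.82 [0.444 0.205 0.044] [325. 165.]
leaf_medium_crown 0.61 [0.442 0.294 0.047] [251. 168.]
[249 178]
169 118
```

View pics/w2c.png

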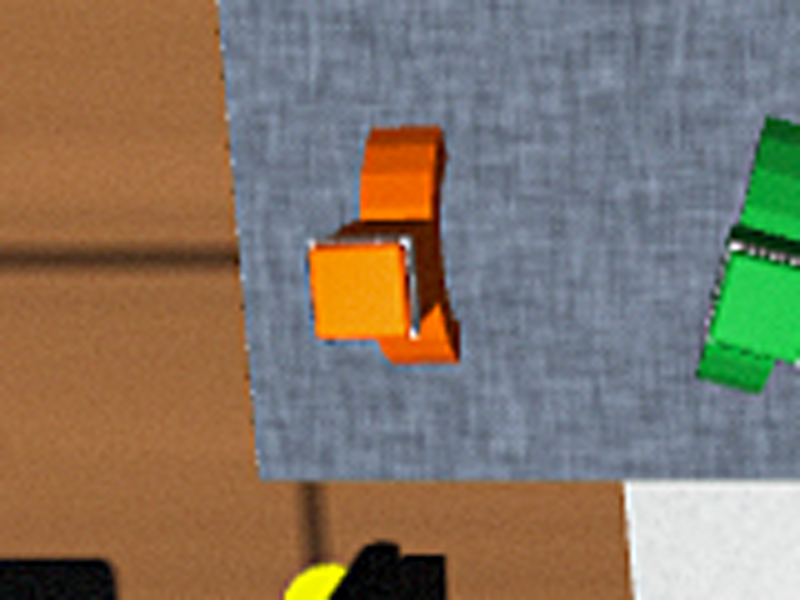

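```bash
python3 - <<'E'
from h import *
import pickle; f=pickle.load(open("w2.pkl","rb"))
c=np.array([[312,248],[405,243],[411,334],[319,340]])/5+[169,118]
P=np.array([ray(f,*p,.0709) for p in c]); print(P.round(4).tolist(),P.mean(0).round(4))
for i in range(4):
    d=P[(i+1)%4]-P[i]; print(np.linalg.norm(d).round(4),np.degrees(np.arctan2(d[1],d[0])).round(1))
m=P.mean(0); print(go((m[0],m[1],.15),4),go((m[0],m[1],.041),4))
E
```

```text
[[0.4467, 0.3097, 0.0709], [0.4477, 0.2889, 0.0709], [0.4269, 0.2888, 0.0709], [0.4256, 0.3098, 0.0709]] [0.4367 0.2993 0.0709]
0.0209 -87.1
0.0208 -179.8
0.021 93.6
0.0211 -0.1
[[0.0059, -0.087, 0.0978], [0.0, -0.0, -4.02]] [[0.0059, -0.087, 0.2068], [0.0, -0.0, -4.02]]
```

Request:
play_rows:
  plan:
    - [0,[0.003,-0.04,0.03],[0,0,-2]]
    - [0,[0.0055,-0.0885,0.06],[0,0,-2]]
    - [0,[0.0055,-0.0885,0.09],[0,0,-2]]
    - [0,[0.0055,-0.0885,0.12],[0,0,-2]]
    - [0,[0.0055,-0.0885,0.15],[0,0,-2]]
    - [0,[0.0055,-0.0885,0.18],[0,0,-2]]
    - [0,[0.0055,-0.0885,0.2],[0,0,-2]]
    - [0,[0.0055,-0.0885,0.2145],[0,0,-2]]
    - [0,[0.0055,-0.0885,0.2145],[0,0,-2]]
    - [0,[0.0055,-0.0885,0.2145],[0,0,-2]]

```text
time: 5.37
tcp_pos: [0.4359, 0.3009, 0.0332]
orientation: [0.0, 1.0, 0.017, -0.001]
contact_force: [-0.1, 0.6, 0.3]
opening: 0.0436
finger_force: 0.0
```

Request:
play_rows:
  plan:
    - [-0.7,[0,0,0],[0,0,0]]
    - [-0.7,[0,0,0],[0,0,0]]
    - [-0.7,[0,0,0],[0,0,0]]
    - [-0.7,[0,0,0],[0,0,0]]
    - [-0.7,[0,0,0],[0,0,0]]
    - [-0.7,[0,0,0],[0,0,0]]
    - [-0.7,[0,0,0],[0,0,0]]
    - [-0.7,[0,0,0],[0,0,0]]

```text
time: 6.03
tcp_pos: [0.4366, 0.3011, 0.0338]
orientation: [-0.0, 1.0, 0.017, 0.0]
contact_force: [0.3, -0.7, 5.8]
opening: 0.0218
finger_force: 29.9
```

Request:
play_rows:
  plan:
    - [-0.7,[0,0,-0.01],[0,0,0]]
    - [-0.7,[0,0,-0.035],[0,0,0]]
    - [-0.7,[0,0,-0.07],[0,0,0]]
    - [-0.7,[0,0,-0.105],[0,0,0]]
    - [-0.7,[0,0,-0.14],[0,0,0]]
    - [-0.7,[0,0,-0.155],[0,0,0]]
    - [-0.7,[0,0,-0.155],[0,0,0]]
    - [-0.7,[0,0,-0.155],[0,0,0]]

```text
time: 6.7
tcp_pos: [0.4362, 0.301, 0.1889]
orientation: [-0.0, 1.0, 0.017, 0.001]
contact_force: [0.3, -0.1, -1.4]
opening: 0.0218
finger_force: 29.9
```

```bash
python3 - <<'E'
from h import *
s=state(); print(s["tcp_pos"],s["contact_force"],s["opening"]); print(go((.542,-.164,.17),3.6))
E
```

```text
[0.43621951 0.30101393 0.18890967] [ 0.25787441 -0.14764963 -1.42655481] 0.021781392699537577
[[0.0895, 0.4684, 0.019], [-0.0, -0.07, -1.6]]
```

Request:
play_rows:
  plan:
    - [-0.7,[0.004,0.02,0],[0,0,-0.5]]
    - [-0.7,[0.0107,0.056,0],[0,0,-1]]
    - [-0.7,[0.0177,0.0924,0],[0,0,-1.6]]
    - [-0.7,[0.0246,0.1289,0],[0,0,-1.6]]
    - [-0.7,[0.0316,0.1654,0],[0,0,-1.6]]
    - [-0.7,[0.0385,0.2018,0],[0,0,-1.6]]
    - [-0.7,[0.0455,0.2382,0],[0,0,-1.6]]
    - [-0.7,[0.0525,0.2747,0],[0,0,-1.6]]
    - [-0.7,[0.0594,0.3112,0],[0,0,-1.6]]
    - [-0.7,[0.0665,0.3477,0],[0,0,-1.6]]

```text
time: 7.53
tcp_pos: [0.5137, -0.0461, 0.1867]
orientation: [-0.0, 1.0, 0.031, -0.001]
contact_force: [0.9, 0.1, -1.0]
opening: 0.022
finger_force: 29.9
```

Request:
play_rows:
  plan:
    - [-0.7,[0.007,0.036,0],[0,0,0]]
    - [-0.7,[0.014,0.072,0],[0,0,0]]
    - [-0.7,[0.02,0.1,0],[0,0,0]]
    - [-0.7,[0.022,0.114,0],[0,0,0]]
    - [-0.7,[0.023,0.1207,0.01],[0,0,0]]
    - [-0.7,[0.023,0.1207,0.02],[0,0,0]]
    - [-0.7,[0.023,0.1207,0.02],[0,0,0]]
    - [-0.7,[0.023,0.1207,0.02],[0,0,0]]

```text
time: 8.2
tcp_pos: [0.5445, -0.1608, 0.167]
orientation: [-0.001, 0.999, 0.033, -0.001]
contact_force: [-0.3, 0.9, -0.8]
opening: 0.0218
finger_force: 29.9
```

```bash
python3 - <<'E'
from h import *
print(go((.542,-.164,.118),3.6))
f,s=wrist(); print(s["tcp_pos"],s["contact_force"],s["time"])
u,v=proj(f,(.542,-.164,.1)).astype(int); print(u,v)
y0,x0=max(0,v-80),max(0,u-80); im=f["img"][y0:y0+120,x0:x0+160]; print(x0,y0)
cv2.imwrite("pics/w3c.png",cv2.resize(im,None,fx=5,fy=5,interpolation=cv2.INTER_CUBIC))
E
```

```text
[[-0.0026, 0.0031, 0.049], [-0.09, 0.13, 0.16]]
[ 0.54448226 -0.16080448  0.16703424] [-0.25134388  0.94062161 -0.80319536] 8.2
324 212
244 132
```

View pics/w3c.png

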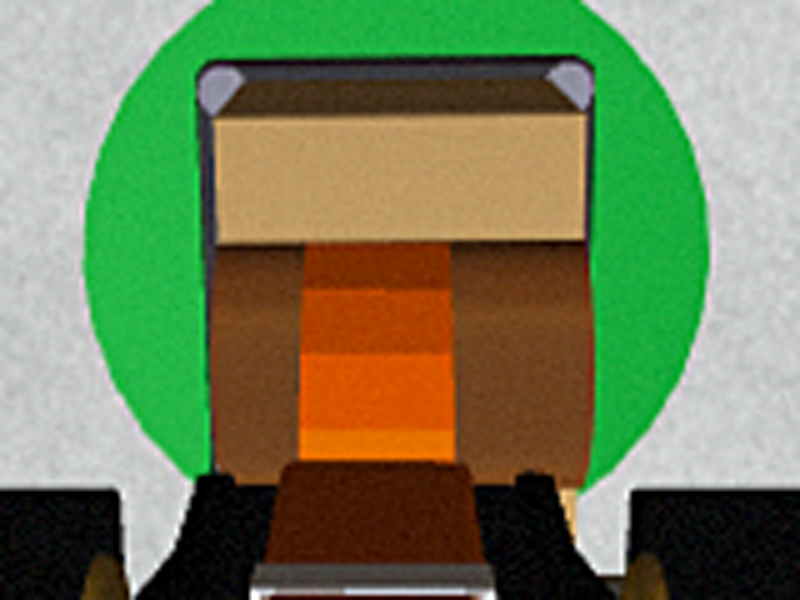

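```bash
python3 - <<'E'
from h import *
f,s=wrist()
c=np.array([[215,120],[588,115],[217,244],[588,240]])/5+[244,132]
P=np.array([ray(f,*p,.0821) for p in c]); print(P.round(4).tolist())
for a,b in((0,1),(2,3)): d=P[a]-P[b]; print(np.linalg.norm(d).round(4),np.degrees(np.arctan2(d[1],d[0]))-90)
print("centre",P[:2].mean(0)-.042*np.array([1,.063,0]),P[2:].mean(0)-.0213*np.array([1,.063,0]))
E
```

```text
[[0.5826, -0.1314, 0.0821], [0.5873, -0.1915, 0.0821], [0.5622, -0.1325, 0.0821], [0.5668, -0.1936, 0.0821]]
0.0603 4.467006803416879
0.0613 4.333089357015325
centre [ 0.54298042 -0.16407299  0.0821    ] [ 0.54320422 -0.16435993  0.0821    ]
```

Request:
play_rows:
  plan:
    - [-0.7,[-0.0015,0.003,0.01],[0,0,0]]
    - [-0.7,[-0.0015,0.003,0.02],[0,0,0]]
    - [-0.7,[-0.0015,0.003,0.03],[0,0,0]]
    - [-0.7,[-0.0015,0.003,0.04],[0,0,0]]
    - [-0.7,[-0.0015,0.003,0.046],[0,0,0]]
    - [-0.7,[-0.0015,0.003,0.046],[0,0,0]]
    - [-0.7,[-0.0015,0.003,0.046],[0,0,0]]

```text
time: 8.88
tcp_pos: [0.5438, -0.1661, 0.1219]
orientation: [-0.0, 1.0, 0.031, -0.0]
contact_force: [-0.3, -0.7, -0.8]
opening: 0.0217
finger_force: 29.9
```

Request:
play_rows:
  plan:
    - [-0.7,[0,0,0.001],[0,0,0]]
    - [-0.7,[0,0,0.002],[0,0,0]]
    - [-0.7,[0,0,0.003],[0,0,0]]
    - [-0.7,[0,0,0.004],[0,0,0]]
    - [-0.7,[0,0,0.004],[0,0,0]]
    - [-0.7,[0,0,0.004],[0,0,0]]

```text
time: 9.38
tcp_pos: [0.544, -0.1663, 0.1184]
orientation: [0.0, 1.0, 0.031, 0.0]
contact_force: [0.1, 0.3, -0.4]
opening: 0.0218
finger_force: 29.9
```

Request:
play_rows:
  plan:
    - [-0.7,[-0.0005,0,0.0005],[0,0,0]]
    - [-0.7,[-0.0005,0,0.001],[0,0,0]]
    - [-0.7,[-0.0005,0,0.0015],[0,0,0]]
    - [-0.7,[-0.0005,0,0.002],[0,0,0]]
    - [-0.7,[-0.0005,0,0.0025],[0,0,0]]
    - [-0.7,[-0.0005,0,0.0025],[0,0,0]]
    - [-0.7,[-0.0005,0,0.0025],[0,0,0]]

```text
time: 9.97
tcp_pos: [0.5435, -0.1663, 0.1158]
orientation: [0.0, 1.0, 0.031, -0.0]
contact_force: [-0.2, 0.6, -1.4]
opening: 0.0216
finger_force: 29.9
```

Request:
play_rows:
  plan:
    - [-0.7,[0,-0.001,0.0005],[0,0,0]]
    - [-0.7,[0,-0.001,0.001],[0,0,0]]
    - [-0.7,[0,-0.001,0.0014],[0,0,0]]
    - [-0.7,[0,-0.001,0.0014],[0,0,0]]
    - [-0.7,[0,-0.001,0.0014],[0,0,0]]

```text
time: 10.38
tcp_pos: [0.5434, -0.1653, 0.1145]
orientation: [0.0, 1.0, 0.031, -0.0]
contact_force: [-0.8, 0.9, -0.2]
opening: 0.0218
finger_force: 29.9
```

Request:
play_rows:
  plan:
    - [-0.7,[0,0,0.0002],[0,0,0]]
    - [-0.7,[0,0,0.0004],[0,0,0]]
    - [-0.7,[0,0,0.0006],[0,0,0]]
    - [-0.7,[0,0,0.0006],[0,0,0]]
    - [-0.7,[0,0,0.0006],[0,0,0]]

```text
time: 10.8
tcp_pos: [0.5435, -0.1653, 0.1143]
orientation: [0.0, 1.0, 0.031, 0.0]
contact_force: [-2.4, 1.7, 5.6]
opening: 0.0217
finger_force: 29.9
```

Request:
play_rows:
  plan:
    - [-0.7,[0.0003,0,-0.0004],[0,0,0]]
    - [-0.7,[0.0006,0,-0.0004],[0,0,0]]
    - [-0.7,[0.001,0,-0.0004],[0,0,0]]
    - [-0.7,[0.001,0,-0.0004],[0,0,0]]

```text
time: 11.13
tcp_pos: [0.5437, -0.1653, 0.1143]
orientation: [0.0, 1.0, 0.031, -0.001]
contact_force: [-5.8, 1.5, 6.8]
opening: 0.0222
finger_force: 30.0
```

Request:
play_rows:
  plan:
    - [-0.7,[-0.0005,0,0],[0,0,0]]
    - [-0.7,[-0.001,0,0],[0,0,0]]
    - [-0.7,[-0.0015,0,0],[0,0,0]]
    - [-0.7,[-0.002,0,0],[0,0,0]]
    - [-0.7,[-0.0022,0,0],[0,0,0]]
    - [-0.7,[-0.0022,0,0],[0,0,0]]

```text
time: 11.63
tcp_pos: [0.5425, -0.1656, 0.1143]
orientation: [0.0, 1.0, 0.031, 0.0]
contact_force: [0.8, -0.5, 0.3]
opening: 0.0217
finger_force: 30.0
```

Request:
play_rows:
  plan:
    - [-0.7,[-0.0003,0,0],[0,0,0]]
    - [-0.7,[-0.0006,0,0],[0,0,0]]
    - [-0.7,[-0.001,0,0],[0,0,0]]
    - [-0.7,[-0.001,0,0],[0,0,0]]

```text
time: 11.97
tcp_pos: [0.5419, -0.1655, 0.1146]
orientation: [0.0, 1.0, 0.031, 0.001]
contact_force: [5.6, -0.7, -1.0]
opening: 0.0218
finger_force: 29.9
```

Request:
play_rows:
  plan:
    - [-0.7,[0.0008,0,0],[0,0,0]]
    - [-0.7,[0.0016,0,0],[0,0,0]]
    - [-0.7,[0.0016,0,0.0003],[0,0,0]]
    - [-0.7,[0.0016,0,0.0006],[0,0,0]]
    - [-0.7,[0.0016,0,0.0008],[0,0,0]]
    - [-0.7,[0.0016,0,0.0008],[0,0,0]]
    - [-0.7,[0.0016,0,0.0008],[0,0,0]]

```text
time: 12.55
tcp_pos: [0.5426, -0.1654, 0.1142]
orientation: [0.0, 1.0, 0.031, -0.0]
contact_force: [-1.7, 1.6, 9.0]
opening: 0.0218
finger_force: 30.0
```

Request:
play_rows:
  plan:
    - [-0.7,[-0.0001,0,-0.0002],[0,0,0]]
    - [-0.7,[-0.0001,0,-0.0002],[0,0,0]]
    - [-0.7,[-0.0001,0,-0.0002],[0,0,0]]
    - [-0.7,[-0.0001,0,-0.0002],[0,0,0]]
    - [-0.7,[-0.0001,0,-0.0002],[0,0,0]]
    - [-0.7,[-0.0001,0,-0.0002],[0,0,0]]
    - [-0.7,[-0.0001,0,-0.0002],[0,0,0]]
    - [-0.7,[-0.0001,0,-0.0002],[0,0,0]]

```text
time: 13.22
tcp_pos: [0.5426, -0.1654, 0.1142]
orientation: [0.0, 1.0, 0.031, -0.0]
contact_force: [-1.0, -0.0, 6.7]
opening: 0.0216
finger_force: 29.9
```

Request:
play_rows:
  plan:
    - [-0.7,[0,0,0],[0,0,0]]
    - [-0.7,[0,0,0],[0,0,0]]
    - [-0.7,[0,0,0],[0,0,0]]
    - [-0.7,[0,0,0],[0,0,0]]
    - [-0.7,[0,0,0],[0,0,0]]
    - [-0.7,[0,0,0],[0,0,0]]
    - [-0.7,[0,0,0],[0,0,0]]
    - [-0.7,[0,0,0],[0,0,0]]

```text
time: 13.88
tcp_pos: [0.5426, -0.1654, 0.1142]
orientation: [0.0, 1.0, 0.031, -0.0]
contact_force: [-0.7, -0.1, 5.7]
opening: 0.0218
finger_force: 29.9
```

Request:
play_rows:
  plan:
    - [-0.7,[0,0,0],[0,0,0]]
    - [-0.7,[0,0,0],[0,0,0]]
    - [-0.7,[0,0,0],[0,0,0]]
    - [-0.7,[0,0,0],[0,0,0]]
    - [-0.7,[0,0,0],[0,0,0]]

```text
time: 14.3
tcp_pos: [0.5426, -0.1654, 0.1142]
orientation: [0.0, 1.0, 0.031, -0.0]
contact_force: [-0.9, 0.2, 6.5]
opening: 0.022
finger_force: 29.9
```

Request:
play_rows:
  plan:
    - [-0.7,[0,0,0.0001],[0,0,0]]
    - [-0.7,[0,0,0.0001],[0,0,0]]
    - [-0.7,[0,0,0.0001],[0,0,0]]
    - [-0.7,[0,0,0.0001],[0,0,0]]
    - [-0.7,[0,0,0.0001],[0,0,0]]
    - [-0.7,[0,0,0.0001],[0,0,0]]
    - [-0.7,[0,0,0.0001],[0,0,0]]
    - [-0.7,[0,0,0.0001],[0,0,0]]
    - [-0.7,[0,0,0.0001],[0,0,0]]
    - [-0.7,[0,0,0.0001],[0,0,0]]

```text
time: 15.13
tcp_pos: [0.5426, -0.1654, 0.1142]
orientation: [0.0, 1.0, 0.031, -0.0]
contact_force: [-1.3, 0.8, 7.6]
opening: 0.0216
finger_force: 30.0
```

Request:
play_rows:
  plan:
    - [-0.7,[0,0,0],[0,0,0]]
    - [-0.7,[0,0,0],[0,0,0]]
    - [-0.7,[0,0,0],[0,0,0]]
    - [-0.7,[0,0,0],[0,0,0]]
    - [-0.7,[0,0,0],[0,0,0]]
    - [-0.7,[0,0,0],[0,0,0]]

```text
time: 15.63
tcp_pos: [0.5426, -0.1654, 0.1142]
orientation: [0.0, 1.0, 0.031, -0.0]
contact_force: [-1.1, 0.6, 7.4]
opening: 0.0218
finger_force: 30.0
```

Request:
play_rows:
  plan:
    - [-0.4,[0,0,0],[0,0,0]]
    - [-0.2,[0,0,0],[0,0,0]]
    - [0,[0,0,0],[0,0,0]]
    - [0,[0,0,0],[0,0,0]]
    - [0,[0,0,0],[0,0,0]]
    - [0,[0,0,0],[0,0,0]]
    - [0,[0,0,0],[0,0,0]]

```text
time: 16.22
tcp_pos: [0.5427, -0.1654, 0.1135]
orientation: [0.0, 1.0, 0.031, -0.0]
contact_force: [-0.3, 0.5, -0.5]
opening: 0.043
finger_force: 0.0
```

Request:
play_rows:
  plan:
    - [0,[0,0,-0.01],[0,0,0]]
    - [0,[0,0,-0.03],[0,0,0]]
    - [0,[0,0,-0.065],[0,0,0]]
    - [0,[0,0,-0.1],[0,0,0]]
    - [0,[-0.02,0,-0.13],[0,0,0]]
    - [0,[-0.04,0,-0.15],[0,0,0]]
    - [0,[-0.04,0,-0.15],[0,0,0]]
    - [0,[-0.04,0,-0.15],[0,0,0]]

```text
time: 16.88
tcp_pos: [0.5029, -0.1683, 0.2657]
orientation: [0.001, 1.0, 0.031, 0.001]
contact_force: [0.1, -0.2, -0.3]
opening: 0.0435
finger_force: 0.0
```

```bash
python3 - <<'E'
from h import *
f,s=wrist(); print(s["tcp_pos"],s["contact_force"])
u,v=proj(f,(.543,-.165,.1)).astype(int); y0,x0=max(0,v-60),max(0,u-80); im=f["img"][y0:y0+120,x0:x0+160]
a=cv2.resize(im,(640,480),interpolation=cv2.INTER_CUBIC)
g=optics.grab_frame("scene"); print(proj(g,(.43,.21,.03)))
b=cv2.resize(g["img"][150:300,220:420],(640,480),interpolation=cv2.INTER_CUBIC)
cv2.imwrite("pics/w4.png",cv2.resize(np.hstack([a,b]),(800,300)))
E
```

```text
[ 0.50292549 -0.16829922  0.26573551] [ 0.07972775 -0.1897552  -0.28211656]
[368.41638425 253.89907599]
```

View pics/w4.png

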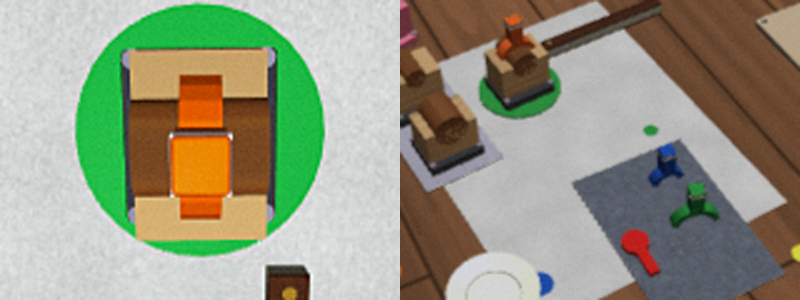

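The picture shows the orange leaf seated upright, square across the middle of the nose. The blue and green leaves stand untouched on the mat.

```bash
python3 -c "
from bench import job; print(job.sign_off())"
```

```text
the job is handed in; nothing more can be done
None
```

The orange medium leaf (22 mm) fits: it touched home with its crown about 100 mm above the table and only about 1 mm of side play each way, was pressed at about 7–8 N for over a second, and was released seated upright; I picked it first from a camera fit and did not try the blue and green leaves on the nose, so they stand untouched on the mat, and the job is handed in.

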